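# Hang a loaded buckle carrier on the drying rail and run it into its locating notch

### The arm

A 7-joint arm with a two-finger parallel gripper is mounted at the origin on a cart in front of the work surface, level with it; the furniture and walls round the work are solid. World frame = base frame: x ahead of the robot, y to its left, z up, the work surface at z = 0. Lengths are in m, angles in rad, forces in N, time in s.
With the tool pointing down it reaches from about 0.4 to 0.925 m from the base axis. Payload 5.6 kg.
Tool frame: the origin (TCP) lies between the finger pads; the fingertips stand 19 mm ahead of it and the grasp point (between the pads) is the TCP; z points along the fingers, y is the direction in which the jaws open and shut (so a half turn about z gives the same grasp; the last joint's range is limited). The gripper opens to 85 mm and grips with 20 to 120 N. Pads are 22 mm wide; open, the fingers measure 114 mm over their backs; the gripper's body (76 mm by 85 mm) begins 54 mm behind the grasp point. The pads swing forward as they close: fully open they stand 13 mm farther back than shut.
Start: joints at [-1.339, 0.468, -0.012, 1.603, 0.006, 1.071, -0.056], TCP at [0.176, 0.626, 0.25] pointing down, gripper open.
Joint ranges: [-2.53, 2.53], [-0.31, 2.02], [-1.57, 1.55], [0.28, 2.44], [-1.29, 4.43], [0.15, 1.84], [-2.92, 2.92]. Speed limits (rad/s): [2.57, 2.57, 3.14, 3.14, 3.14, 3.14, 3.14].

### API

Orientations are given as [roll, pitch, yaw] about the fixed x, y, z axes, in that order (R = Rz(yaw) Ry(pitch) Rx(roll)).
In Python, from rig import observe, camera, hand_in, look_for, masks_of gives the robot as it stands.
- The arm moves only by the shell command python3 -m inch 'ROWS' [FORCE]. ROWS is JSON, a list of rows, each an object of numbers: "x", "y", "z": the shift along the world's x, y, z as a fraction of full scale; "rx", "ry", "rz": the turn, a rotation vector about the world's x, y, z as a fraction of full scale; "fingers": the gripper's target within -1 to 1 (shut at 1, half-way at 0, fully open at -1). In form: [{"x": .., "y": .., "z": .., "rx": .., "ry": .., "rz": .., "fingers": ..}, ...]. A call has 1 to 12 rows; each row is the pose to reach, as a shift and turn from the pose commanded when the call began, turning the shorter way round; what a row does not reach only later rows make up. Full scale, the value 1, is 50 cm for a shift and pi rad for a turn. A row lasts 1/8 s, in which the tool goes at most 62.5 mm and 10.7 degrees, less where a joint would pass 70% of its speed; a pose out of reach is approached as far as the arm can. A call with a number of a shift or a turn outside -1 to 1 is refused whole. A call with a gripper value outside its range is refused whole. The fingers move at their own pace and stop on an object; FORCE is the grip in N (left out, the last holds). Time passes only in rows, so rows that repeat a pose let the fingers close. It gives the time, the measured TCP pose, the force and the opening at its end, in the units of the state.
- observe(): the state, without advancing time (a new reading comes with each control period).
- camera(name): name is "side" or "top" or "wrist"; returns a dict with "img" (400x640x3 uint8, red, green, blue), "range_z" (400x640 float32, m along the optical axis (not along the pixel's ray), 0 where there is no reading), "vfov" (degrees; the focal length in pixels is half the picture's height over the tangent of half this angle, whatever the lens; pixels are square), "cx", "cy" (the principal point, pixels), "R" (3x3) and "t" (3): a world point X has camera coordinates R X + t. Camera axes: x right, y down, z forward; pixel columns grow to the right and rows downward; lengths in m; the calibration is good to about 2 mm. A picture is of the moment at which its call begins.
- hand_in(): hands the job in, once; it reports no verdict.
Trained networks look in a picture, given as the dict that the camera call returned (one of the last four; its "shot" number tells which), for a name from the list of things; names that differ only in an ending like _2 or _b are one class to them, and where a whole thing is asked for, a point or a joint stands for the part that bears it (a point fixed in the world has none). Each returns a list of dicts, best first, with "conf" (0 to 1); they miss things now and then, are a little off and sometimes report something else, mostly with a low value. They report only what shows in the picture. A call takes as long as a camera call.
- look_for(picture, target): "at" ([column, row] in pixels, amid what is visible of it).
- masks_of(picture, target): "region" (400x640 bool, what is visible of it) and "at" ([column, row] in pixels, amid what is visible of it).
The state is a dict: "time": time; "qpos": joint angles; "joint_velocities": joint speeds; "joint_efforts": joint torques, N m; "tool_pos": TCP position; "tcp_rot": TCP orientation; "contact_force": force on the tool from outside, world axes, zero at the start; "moment": the same for the moment, N m; "width": opening from 0.0 (shut) to 1.0 (fully open).
Only numpy, scipy, OpenCV 4.12 (cv2) and the standard library are available. Lean on these libraries where they do the work, as an engineer would, in place of code of your own. Each camera call takes 0.05 s, during which the arm holds its last target.

### The job

Take the carrier with the freshly painted buckles off its loading stand (the black grip on top is for handling it), lift its hook over the anti-jump lip of the long drying rail and lower it until the hook's foot sits in the trough behind the lip. Slide it gently along the runner as far as needed until the whole foot, both ends, has dropped into the locating notch, and leave it hanging there plumb and still. The paint is wet, so nothing may touch the buckles, and the carrier must not be rammed or pressed hard against the rail.

Things in the scene. Friction and masses are not known exactly. Their poses are not given: they have to be found in the camera images.
- rail: Drying rail, fixed: open aluminium trough between two grey end brackets on posts behind it, dark base plate 364 x 112 mm. Origin on the bench under the trough's middle; y along the trough, x from the lip (front) to the back web, z up. Trough inside: x -6 to 6 mm, y -125 to 125 mm. Lip x -9 to -6 mm, top z 145; back web x 6 to 9 mm, top z 152 mm; trough underside z 120 mm.
- rail_runner (a point): Middle of the trough, 130 mm above the rail's origin, at the top of the slippery white plastic runner (friction 0.2) in it. The runner has one notch, 74 mm long, 5 mm deep (floor 125 mm above the rail's origin) with upright ends. The notch's middle lies anywhere from y = -25 to 25 mm from here; set anew each time, not measured: find it by feel. The foot's leading end dips in first, then the rest.
- rail_bracket (a point): Middle of the +y end bracket, 151 mm along y from the trough's middle, z 137 mm; its twin is at -151 mm. Each closes the trough at y = 125 mm and spans y 125 to 178, x -13 to 14 (clamp knob out to x = -25), z 120 to 152 mm above the bench, with an arm back to a post at x 24 to 61 mm, y 132 to 170, up to z 151 mm.
- stand: Loading stand, fixed: one short seat of the same section on a single post (behind, x 26 to 63 mm) and a 110 x 110 mm base plate. Origin on the bench under the seat's middle, axes as the rail's. Seat floor z 130 mm, low front lip top 139, back web top 148 mm; trough 12 mm wide, 80 mm long, ends open. The carrier hangs on it at the start, axes along the stand's, foot on the seat floor.
- carrier: Loose steel C-hook, 0.42 to 0.71 kg with load. Origin: centre of its foot's underside; x to the back, y along the foot, z up. Foot blade x -3 to 3, y -35 to 35, z 0 to 20 mm. Bridge runs forward at z 27 to 32 to the shank (x -27 to -22, 24 mm wide), which hangs before the lip and returns under the rail by an arm at z -46 to -41 mm. Balanced about the foot. Foot 15 to 31 mm over the runner: lip and arm clear.
- carrier_grip (a point): Point on the carrier's black grip, 55 mm straight above the centre of the foot's underside. The grip is an upright block 12 mm thick (x), 30 mm wide (y), from 32 to 78 mm above the foot's underside, directly over the foot; axes as for the carrier.
- buckles: The wet load, fixed to the carrier under a round bar (116 mm along y, x = 5.5, z = -49 mm): five painted buckle frames in spring clips, y -57 to 57 mm, x 2 to 9 mm, z -48 down to -90 mm from the carrier's origin. Its own origin and axes coincide with the carrier's.

How it is judged:
On the way, in this order (a step that is already met when the one before it is completed fails the run):
1. the carrier is lifted clear of the loading stand (height (world z) of carrier above 0.143 m), for 0.2 s.
2. the hook's foot is down in the rail's trough, behind the anti-jump lip (x of carrier in the frame of rail between -0.008 and 0.008 m and y of carrier in the frame of rail between -0.092 and 0.092 m and z of carrier in the frame of rail between 0.12 and 0.137 m), for 0.2 s.
At the end, for the whole second after the job is handed in: The carrier hangs free in the rail's notch: foot within 6 mm of the trough's middle line, at most 1.5 mm above the notch floor (125 mm over the rail's origin), within 0.06 rad of plumb and 0.12 rad of the rail's direction, slower than 20 mm/s (x of carrier in the frame of rail between -0.006 and 0.006 m and y of carrier in the frame of rail between -0.04 and 0.04 m and z of carrier in the frame of rail between 0.12 and 0.1265 m and angle between carrier's own z axis and vertical below 0.06 rad and angle between the y axis of carrier and the y axis of rail, either way round below 0.12 rad and linear speed of carrier below 0.02 m/s); the robot touches nothing.
It fails at once if the carrier is rammed or pressed against the rail with more than 40 N (contact force between carrier and rail above 40 N).
It fails at once if something touches the wet buckles (more than 1 N) (contact force between buckles and anything else above 1 N).
It also fails if it takes over 64 s, if anything falls off the work surface, if the arm or the gripper's body presses on something with over 40 N, if the wrist force passes 120 N, or if a joint passes its speed limit or range.

## Working session

There is one attempt and no reset: what is moved stays moved. The work goes in short steps, Python scripts to look and compute and a shell command to move; the robot and the scene stay as the last step left them, time stands still between calls to the robot, and variables do not carry over. Pictures are saved under pics/ and viewed, and the job is handed in when it is done.

```bash
ls; mkdir -p pics; cat > h.py <<'E'
import numpy as np, cv2
from rig import observe, camera, hand_in, look_for, masks_of
def K(c):
    f=200/np.tan(np.radians(c['vfov'])/2); return f,c['cx'],c['cy']
def unproj(c,u,v,z):
    f,cx,cy=K(c); p=np.array([(u-cx)/f*z,(v-cy)/f*z,z]); return c['R'].T@(p-c['t'])
def cloud(c):
    f,cx,cy=K(c); z=c['range_z']; v,u=np.mgrid[:400,:640]
    P=np.stack([(u-cx)/f*z,(v-cy)/f*z,z],-1); W=(P-c['t'])@c['R']; W[z==0]=np.nan; return W
def proj(c,X):
    f,cx,cy=K(c); p=c['R']@np.array(X)+c['t']; return cx+f*p[0]/p[2],cy+f*p[1]/p[2]
def save(c,n): cv2.imwrite('pics/'+n+'.png',c['img'][:,:,::-1])
E
python3 - <<'E'
from h import *
s=observe();print(s)
for n in ['side','top','wrist']:
    c=camera(n);save(c,n+'0')
    W=cloud(c)
    print(n,-c['R'].T@c['t'])
    for t in ['rail','stand','carrier','carrier_grip','buckles','rail_bracket','rail_runner']:
        for m in masks_of(c,t)[:3]:
            w=W[m['region']]; w=w[~np.isnan(w[:,0])]
            if len(w): print(t,round(m['conf'],2),np.round(m['at']),len(w),np.percentile(w,[3,50,97],axis=0).round(3).tolist())
E
```

```text
pics
{'time': 0.0, 'qpos': array([-1.33898569,  0.46838306, -0.0115775 ,  1.60365756,  0.00598385,
        1.07142116, -0.05631013]), 'joint_velocities': array([ 0.00122633,  0.00204764,  0.00106608, -0.00144862, -0.00086415,
       -0.00010457,  0.00055695]), 'joint_efforts': array([ 4.69285569e-04, -5.32393205e+01,  2.18316622e-02, -2.51295608e+01,
        1.13853643e-02,  7.87577679e-03,  7.25133532e-06]), 'tool_pos': array([0.17631407, 0.62506135, 0.24932043]), 'tcp_rot': array([-3.13976212e+00,  1.24560896e-04,  2.86667786e+00]), 'contact_force': array([-1.15407894,  0.13163303, -0.75400376]), 'moment': array([-0.01568764, -0.01217241,  0.00211535]), 'width': 1.0005480908556303}
side [0.38028533 0.7630167  0.6156824 ]
rail 0.88 [306. 184.] 3513 [[0.542, -0.307, 0.005], [0.586, -0.063, 0.025], [0.649, 0.025, 0.151]]
rail 0.73 [305. 310.] 3498 [[0.446, 0.244, 0.004], [0.502, 0.308, 0.008], [0.55, 0.348, 0.146]]
stand 0.72 [307. 309.] 3522 [[0.444, 0.243, 0.004], [0.503, 0.308, 0.008], [0.55, 0.348, 0.146]]
carrier 0.66 [322. 261.] 924 [[0.448, 0.131, -0.001], [0.468, 0.291, 0.143]
[... 523 characters left out ...]
 0.005], [0.584, -0.164, 0.011], [0.661, 0.016, 0.154]]
stand 0.9 [232. 225.] 1520 [[0.442, 0.23, 0.004], [0.495, 0.276, 0.01], [0.555, 0.342, 0.148]]
carrier 0.64 [226. 233.] 499 [[0.448, 0.235, 0.054], [0.468, 0.273, 0.159], [0.495, 0.316, 0.209]]
carrier_grip 0.91 [226. 234.] 602 [[0.449, 0.233, 0.01], [0.472, 0.271, 0.15], [0.496, 0.308, 0.209]]
rail_bracket 0.9 [414. 184.] 6949 [[0.543, -0.321, 0.005], [0.584, -0.163, 0.011], [0.661, 0.016, 0.154]]
rail_runner 0.59 [416. 185.] 7040 [[0.543, -0.321, 0.004], [0.584, -0.163, 0.011], [0.662, 0.017, 0.154]]
wrist [0.10091262 0.64748772 0.37323843]
stand 0.63 [142. 398.] 75 [[0.444, 0.267, 0.002], [0.449, 0.284, 0.007], [0.453, 0.293, 0.009]]
```

View pics/side0.png

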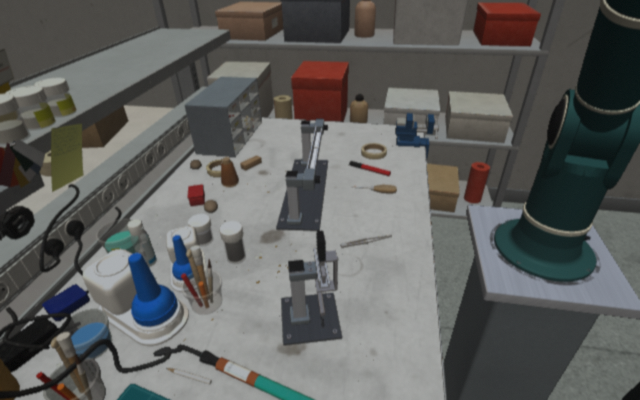

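View pics/top0.png

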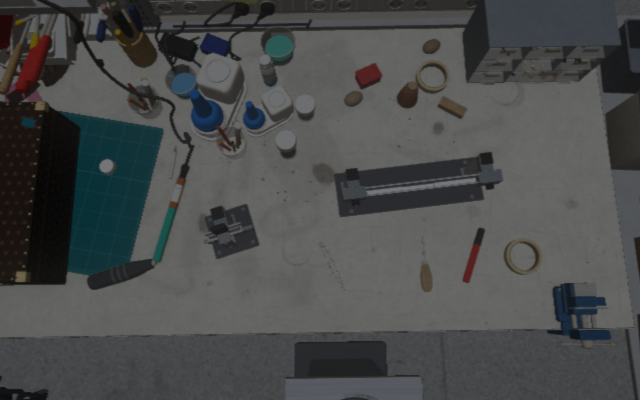

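```bash
python3 - <<'E'
from h import *
def rect(P): 
    r=cv2.minAreaRect((P[:,:2]*1000).astype(np.float32)); return np.round(r[0],1),np.round(r[1],1),round(r[2],1)
c=camera('top');W=cloud(c)
for t,lo,hi in [('rail',.141,.16),('rail',.002,.02),('rail',.13,.147),('stand',.002,.02),('stand',.125,.15),('carrier',.195,.22),('carrier_grip',.195,.22),('carrier',.155,.168)]:
    m=masks_of(c,t)[0]; k=cv2.dilate(m['region'].astype(np.uint8),np.ones((9,9)))>0
    w=W[k]; w=w[(w[:,2]>lo)&(w[:,2]<hi)]
    if len(w)>3: print(t,lo,hi,len(w),rect(w),np.median(w,0).round(3))
E
```

```text
rail 0.141 0.16 1656 (array([ 588.5, -155.5]), array([ 81.4, 355.1]), 6.0) [ 0.58  -0.16   0.151]
rail 0.002 0.02 4656 (array([ 611.9, -182.7]), array([142.4, 443.4]), 6.4) [ 0.595 -0.16   0.008]
rail 0.13 0.147 1039 (array([ 587.4, -154.6]), array([ 81.4, 353.2]), 6.1) [ 0.574 -0.169  0.14 ]Traceback (most recent call last):
  File "<stdin>", line 6, in <module>
IndexError: list index out of range
```

The top view shows the stand with its carrier at about (230,230) and the rail at about (415,185). The rail is turned by about 6° and the stand by more. I'll measure both more carefully.

```bash
python3 - <<'E'
from h import *
def rect(P): 
    r=cv2.minAreaRect((P[:,:2]*1000).astype(np.float32)); return np.round(r[0],1),np.round(r[1],1),round(r[2],1)
c=camera('top');W=cloud(c)
np.savez('top.npz',W=W,img=c['img'])
f,_,_=K(c);print('f',f)
# colours-independent: regions in world
def sel(x0,x1,y0,y1,z0,z1):
    return (W[...,0]>x0)&(W[...,0]<x1)&(W[...,1]>y0)&(W[...,1]<y1)&(W[...,2]>z0)&(W[...,2]<z1)
print('bench z',np.nanmedian(W[300:330,200:300,2]))
dark=c['img'].sum(-1)<300
for nm,b in [('standbase',(.40,.60,.2,.37,.003,.02)),('grip',(.42,.52,.2,.34,.19,.23)),('bridge',(.40,.52,.2,.34,.150,.175)),('seatweb',(.4,.6,.2,.37,.135,.15)),
  ('railbase',(.5,.7,-.36,.05,.003,.02)),('rail top',(.5,.7,-.36,.05,.135,.16))]:
    m=sel(*b)
    n,l,st,ce=cv2.connectedComponentsWithStats(m.astype(np.uint8))
    if n<2: print(nm,'none');continue
    k=1+np.argmax(st[1:,4]); w=W[(l==k)&(dark if 'base' in nm else True)]
    print(nm,n,len(w),rect(w),np.median(w,0).round(4))
im=c['img'][190:270,180:280]; cv2.imwrite('pics/zs.png',cv2.resize(im,None,fx=7,fy=7,interpolation=cv2.INTER_CUBIC)[:560,:700,::-1])
im=c['img'][140:225,325:510]; cv2.imwrite('pics/zr.png',cv2.resize(im,None,fx=4,fy=4,interpolation=cv2.INTER_CUBIC)[:,:,::-1])
s=camera('side'); im=s['img'][220:350,260:360];cv2.imwrite('pics/zss.png',cv2.resize(im,None,fx=4.5,fy=4.5,interpolation=cv2.INTER_CUBIC)[:,:,::-1])
E
```

```text
f 472.7840675465818
bench z -2.0457393562193303e-05
standbase 201 614 (array([464.4, 278.6]), array([ 49.2, 113.7]), 17.4) [0.4631 0.2671 0.0083]
grip 2 110 (array([474.8, 279.4]), array([12.5, 29.6]), 14.5) [0.4739 0.2784 0.2074]
bridge 14 140 (array([459.2, 274.5]), array([23.4, 24.4]), 17.6) [0.4595 0.2747 0.162 ]
seatweb 6 324 (array([498.3, 277. ]), array([82.7, 40.8]), 48.0) [0.5044 0.2852 0.1449]
railbase 389 2380 (array([ 567.9, -150.9]), array([377.8, 111.8]), 83.6) [ 0.5696 -0.1465  0.0086]
rail top 5 1862 (array([ 588. , -155.6]), array([ 82.5, 355.4]), 6.0) [ 0.5789 -0.1636  0.15  ]
```

View pics/zs.png

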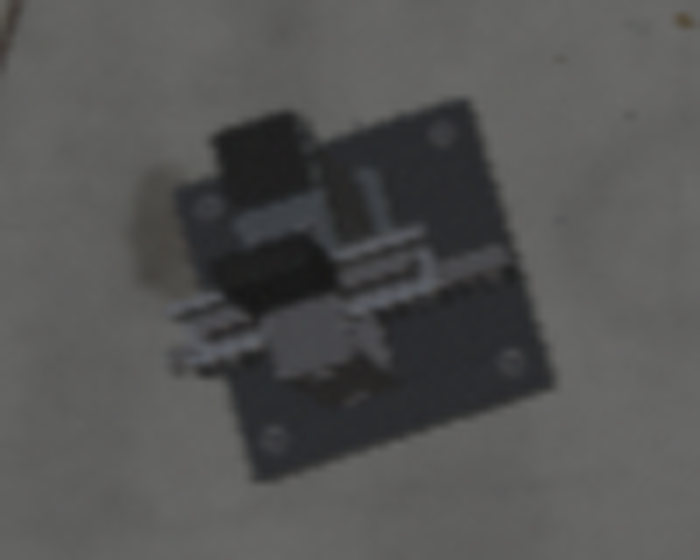

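View pics/zr.png

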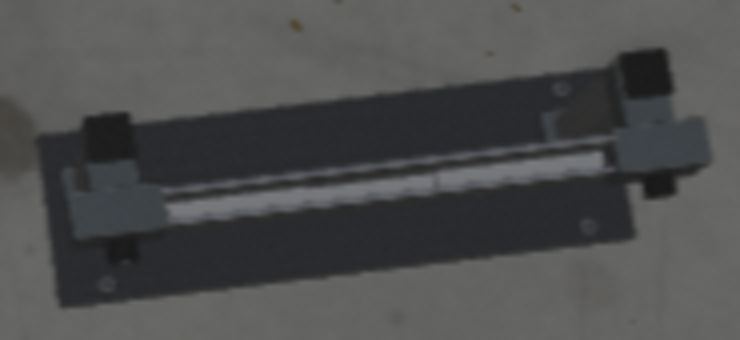

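View pics/zss.png

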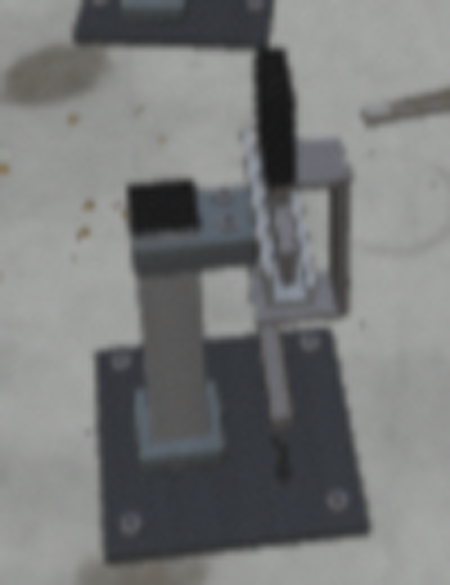

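The zooms show the stand turned about 17° and the carrier grip on its seat. There's a thin line in the runner near top-picture column 434, which may be one end of the notch. I'll fit the poses next.

```bash
python3 - <<'E'
from h import *
D=np.load('top.npz');W=D['W'];img=D['img']
from scipy.optimize import least_squares
# rail: plate dark edges & web top line
a=np.radians(6.1)
def loc(P,o,a): d=P[...,:2]-o; return np.stack([d[...,0]*np.cos(a)+d[...,1]*np.sin(a),-d[...,0]*np.sin(a)+d[...,1]*np.cos(a)],-1)
o=np.array([.575,-.16])
L=loc(W,o,a)
for nm,z0,z1 in [('web',.149,.156),('lip',.141,.1475),('runner',.12,.134)]:
    m=(W[...,2]>z0)&(W[...,2]<z1)&(abs(L[...,1])<.115)&(abs(L[...,0])<.022)
    l=L[m]; p=np.polyfit(l[:,1],l[:,0],1); print(nm,m.sum(),'x at0 %.4f slope deg %.2f'%(p[1],np.degrees(p[0])),np.percentile(l[:,0],[2,50,98]).round(4),np.median(W[m][:,2]).round(4))
# brackets inner/outer edges
m=(W[...,2]>.145)&(W[...,2]<.16)&(abs(L[...,0])<.011)&(abs(L[...,1])>.118)&(abs(L[...,1])<.2)
l=L[m]; print('br y',[np.percentile(l[l[:,1]*s>0][:,1],[1,99]).round(4) for s in(1,-1)])
# runner profile along y
m=(W[...,2]>.118)&(W[...,2]<.136)&(abs(L[...,0])<.008)
l=L[m];z=W[m][:,2]
for y in np.arange(-.12,.12,.01):
    k=(l[:,1]>=y)&(l[:,1]<y+.01)
    if k.sum():print(round(y,3),k.sum(),np.median(z[k]).round(4),np.percentile(z[k],[20,80]).round(4))
# plate rail
for nm,c,o,a,hx,hy in[('rail',0,o,a,.056,.182)]:
    dark=img.sum(-1)<230
    for lo,hi in[(.004,.014)]:
        m=(W[...,2]>lo)&(W[...,2]<hi)&(abs(L[...,0])<.12)&(abs(L[...,1])<.22)&dark
        l=L[m];print('plate',m.sum(),np.percentile(l,[0.5,99.5],axis=0).round(4))
E
```

```text
web 195 x at0 0.0057 slope deg 0.03 [0.0037 0.0059 0.0084] 0.1522
lip 236 x at0 -0.0059 slope deg 0.43 [-0.0118 -0.0092  0.0051] 0.1448
runner 538 x at0 -0.0019 slope deg -0.01 [-0.011  -0.0007  0.0049] 0.1293
br y [array([0.12  , 0.1803]), array([-0.1734, -0.1202])]
-0.12 16 0.1306 [0.1301 0.1317]
-0.11 22 0.131 [0.1295 0.1325]
-0.1 17 0.1302 [0.1292 0.1314]
-0.09 20 0.1303 [0.1288 0.1325]
-0.08 18 0.1302 [0.1293 0.1307]
-0.07 21 0.1316 [0.1299 0.1324]
-0.06 21 0.1303 [0.1288 0.133 ]
-0.05 19 0.1306 [0.1291 0.1329]
-0.04 19 0.1299 [0.1285 0.1323]
-0.03 21 0.128 [0.1255 0.1305]
-0.02 20 0.1268 [0.1243 0.1299]
-0.01 20 0.1272 [0.1253 0.1287]
-0.0 18 0.1255 [0.1241 0.1279]
0.01 21 0.1261 [0.1249 0.1276]
0.02 19 0.1266 [0.1248 0.1296]
0.03 23 0.127 [0.1241 0.1302]
0.04 19 0.1299 [0.1264 0.1327]
0.05 18 0.1297 [0.1288 0.131 ]
0.06 21 0.1307 [0.1296 0.1322]
0.07 18 0.1304 [0.129  0.1314]
0.08 20 0.1325 [0.1288 0.1333]
0.09 20 0.1306 [0.1284 0.1324]
0.1 21 0.1312 [0.1294 0.1331]
0.11 20 0.1312 [0.1291 0.133 ]
plate 4083 [[-0.0261 -0.1742]
 [ 0.0859  0.1836]]
```

```bash
python3 - <<'E'
from h import *
from scipy.optimize import minimize
D=np.load('top.npz');W=D['W'];img=D['img']
a=np.radians(6.1);o=np.array([.575,-.16])
def loc(P,o,a): d=P[...,:2]-o; return np.stack([d[...,0]*np.cos(a)+d[...,1]*np.sin(a),-d[...,0]*np.sin(a)+d[...,1]*np.cos(a)],-1)
L=loc(W,o,a)
c=camera('top');W2=cloud(c)
ym,zm=[],[]
for WW in (W,W2):
    LL=loc(WW,o,a); m=(abs(WW[...,2]-.128)<.009)&(abs(LL[...,0]+.0017)<.0045)&(abs(LL[...,1])<.11)
    ym.append(LL[m][:,1]);zm.append(WW[m][:,2])
y=np.concatenate(ym);z=np.concatenate(zm);print(len(y))
best=[(np.abs(z-np.where(abs(y-cc)<.037,.125,.130)).sum(),cc) for cc in np.arange(-.03,.03,.001)]
print(sorted(best)[:5])
l=loc(W,o,a)
m=(W[...,2]>.145)&(W[...,2]<.16)&(abs(L[...,0])<.011)&(abs(L[...,1])>.08)&(L[...,0]<.002)&(abs(L[...,1])<.2)
l=L[m]; print('br y',[np.percentile(l[l[:,1]*s>0][:,1],[1,99]).round(4) for s in(1,-1)])
# line pixel in runner
f=W[:, :]
print('col434 row185 ->',L[183:189,432:437,1].round(3))
# stand
def sel(W,x0,x1,y0,y1,z0,z1): return (W[...,0]>x0)&(W[...,0]<x1)&(W[...,1]>y0)&(W[...,1]<y1)&(W[...,2]>z0)&(W[...,2]<z1)
dark=img.sum(-1)<250
m=sel(W,.4,.62,.18,.38,.004,.014)&dark
w=W[m];r=cv2.minAreaRect((w[:,:2]*1000).astype(np.float32));print('standplate',r)
m=sel(W,.42,.52,.2,.34,.196,.22);w=np.r_[W[m],W2[sel(W2,.42,.52,.2,.34,.196,.22)]];print('grip',len(w),w.mean(0),cv2.minAreaRect((w[:,:2]*1000).astype(np.float32)),np.median(w[:,2]))
q=w[:,:2]-w[:,:2].mean(0);u,s,vt=np.linalg.svd(q);print('dir',np.degrees(np.arctan2(vt[0,1],vt[0,0])))
S=camera('side');WS=cloud(S);m=sel(WS,.42,.52,.2,.34,.17,.22);w=WS[m];print('side grip',len(w),np.percentile(w,[1,50,99],axis=0))
E
```

```text
604
[(np.float64(0.9970687643996093), np.float64(0.010000000000000037)), (np.float64(1.0054465127661065), np.float64(0.008000000000000035)), (np.float64(1.0133906752250665), np.float64(0.009000000000000036)), (np.float64(1.0191285925787055), np.float64(0.011000000000000038)), (np.float64(1.037162834496738), np.float64(0.007000000000000034))]
br y [array([0.0852, 0.1801]), array([-0.1731, -0.0858])]
col434 row185 -> [[-0.024 -0.028 -0.028 -0.031 -0.033]
 [-0.024 -0.026 -0.028 -0.031 -0.033]
 [-0.024 -0.026 -0.028 -0.029 -0.031]
 [-0.022 -0.026 -0.028 -0.029 -0.032]
 [-0.017 -0.021 -0.022 -0.024 -0.026]
 [-0.017 -0.02  -0.022 -0.025 -0.029]]
standplate ((499.0570373535156, 297.230224609375), (115.9963607788086, 128.2361297607422), 17.533166885375977)
grip 204 [0.4744582  0.27866237 0.20679439] ((475.03021240234375, 279.5467529296875), (12.452998161315918, 29.871774673461914), 16.14563751220703) 0.20759164202010155
dir 107.23412684071907
side grip 225 [[0.4660542  0.27148447 0.17014191]
 [0.47371586 0.29552055 0.19945688]
 [0.48483492 0.29914286 0.20807168]]
```

Measured so far:
- **Grip:** (0.4747, 0.279), yaw 17.2°.
- **Rail origin:** about (0.573, -0.156), yaw 6.1°.
- **Notch:** middle at rail y of about +5 mm.

The reach, heights and sizes all match the given values. I'll move above the grip.

```bash
python3 -m inch '[{"x":0.3,"y":-0.35,"z":0,"rz":-0.16,"fingers":-1},{"x":0.597,"y":-0.694,"rz":-0.317,"fingers":-1},{"x":0.597,"y":-0.694,"rz":-0.317,"fingers":-1},{"x":0.597,"y":-0.694,"rz":-0.317,"fingers":-1},{"x":0.597,"y":-0.694,"rz":-0.317,"fingers":-1},{"x":0.597,"y":-0.694,"rz":-0.317,"fingers":-1},{"x":0.597,"y":-0.694,"rz":-0.317,"fingers":-1},{"x":0.597,"y":-0.694,"rz":-0.317,"fingers":-1},{"x":0.597,"y":-0.694,"rz":-0.317,"fingers":-1},{"x":0.597,"y":-0.694,"rz":-0.317,"fingers":-1},{"x":0.597,"y":-0.694,"rz":-0.317,"fingers":-1},{"x":0.597,"y":-0.694,"rz":-0.317,"fingers":-1}]' 60
python3 - <<'E'
from h import *
s=observe();print(s['time'],s['tool_pos'],s['tcp_rot'],s['contact_force'])
c=camera('wrist');save(c,'w1');W=cloud(c);m=(W[...,2]>.17)&(W[...,2]<.215)&(abs(W[...,0]-.475)<.05)&(abs(W[...,1]-.279)<.05)
w=W[m];print(len(w))
if len(w): 
  t=w[w[:,2]>.2]; print(cv2.minAreaRect((t[:,:2]*1000).astype(np.float32)),np.median(t,0))
c=camera('top');save(c,'t1')
E
```

```text
1.65 [0.17641075 0.62561639 0.25027492] [ 3.14156859e+00 -3.51675466e-06  2.86670787e+00] [ 0.15021975 -0.11543868  0.42223194]
0invalid input
```

View pics/w1.png

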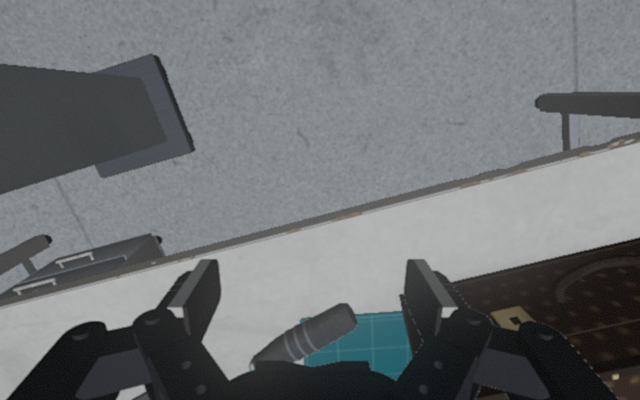

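The wrist view still shows the starting pose, with the bench edge and the open fingers. The move was refused as "invalid input", probably because rows need every key.

```bash
python3 -m inch '[{"x":0.3,"y":-0.35,"z":0,"rx":0,"ry":0,"rz":-0.16,"fingers":-1},{"x":0.597,"y":-0.694,"z":0,"rx":0,"ry":0,"rz":-0.317,"fingers":-1},{"x":0.597,"y":-0.694,"z":0,"rx":0,"ry":0,"rz":-0.317,"fingers":-1},{"x":0.597,"y":-0.694,"z":0,"rx":0,"ry":0,"rz":-0.317,"fingers":-1},{"x":0.597,"y":-0.694,"z":0,"rx":0,"ry":0,"rz":-0.317,"fingers":-1},{"x":0.597,"y":-0.694,"z":0,"rx":0,"ry":0,"rz":-0.317,"fingers":-1},{"x":0.597,"y":-0.694,"z":0,"rx":0,"ry":0,"rz":-0.317,"fingers":-1},{"x":0.597,"y":-0.694,"z":0,"rx":0,"ry":0,"rz":-0.317,"fingers":-1},{"x":0.597,"y":-0.694,"z":0,"rx":0,"ry":0,"rz":-0.317,"fingers":-1},{"x":0.597,"y":-0.694,"z":0,"rx":0,"ry":0,"rz":-0.317,"fingers":-1},{"x":0.597,"y":-0.694,"z":0,"rx":0,"ry":0,"rz":-0.317,"fingers":-1},{"x":0.597,"y":-0.694,"z":0,"rx":0,"ry":0,"rz":-0.317,"fingers":-1}]' 60
cat > look.py <<'E'
from h import *
import sys
n=sys.argv[1]
s=observe();print(s['time'],s['tool_pos'].round(4),s['tcp_rot'].round(4),s['contact_force'].round(2),s['width'])
c=camera('wrist');save(c,'w'+n);W=cloud(c);m=(W[...,2]>.2)&(W[...,2]<.215)&(abs(W[...,0]-.475)<.03)&(abs(W[...,1]-.279)<.03)
t=W[m];print(len(t))
if len(t): print(cv2.minAreaRect((t[:,:2]*1000).astype(np.float32)),np.median(t,0))
E
python3 look.py 2
```

```text
time: 3.25
tool_pos: [0.4742, 0.2796, 0.2503]
tcp_rot: [-3.142, -0.0, 1.873]
contact_force: [0.5, 0.1, 0.2]
width: 1.002
3.25 [0.4742 0.2796 0.2503] [-3.1415e+00 -2.0000e-04  1.8729e+00] [0.48 0.06 0.22] 1.002440921623692
1091
((476.6299743652344, 282.8742370605469), (12.819902420043945, 29.99546241760254), 17.233232498168945) [0.47603993 0.28506221 0.20709022]
```

```bash
ls pics
```

```text
side0.png
t1.png
top0.png
w1.png
w2.png
wrist0.png
zr.png
zs.png
zss.png
```

View pics/w2.png

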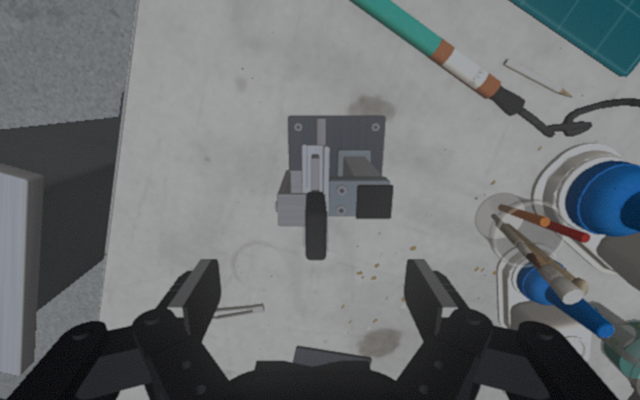

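The wrist view shows the grip at about (316,225), square between the fingers. Wrist and top cameras differ by about 3 mm, so I'll aim at the mean, go down and close.

```bash
python3 -m inch '[{"x":0.003,"y":0.003,"z":-0.06,"rx":0,"ry":0,"rz":0,"fingers":-1},{"x":0.003,"y":0.003,"z":-0.1,"rx":0,"ry":0,"rz":0,"fingers":-1},{"x":0.003,"y":0.003,"z":-0.127,"rx":0,"ry":0,"rz":0,"fingers":-1},{"x":0.003,"y":0.003,"z":-0.127,"rx":0,"ry":0,"rz":0,"fingers":0},{"x":0.003,"y":0.003,"z":-0.127,"rx":0,"ry":0,"rz":0,"fingers":0.5},{"x":0.003,"y":0.003,"z":-0.127,"rx":0,"ry":0,"rz":0,"fingers":1},{"x":0.003,"y":0.003,"z":-0.127,"rx":0,"ry":0,"rz":0,"fingers":1},{"x":0.003,"y":0.003,"z":-0.127,"rx":0,"ry":0,"rz":0,"fingers":1},{"x":0.003,"y":0.003,"z":-0.127,"rx":0,"ry":0,"rz":0,"fingers":1},{"x":0.003,"y":0.003,"z":-0.127,"rx":0,"ry":0,"rz":0,"fingers":1},{"x":0.003,"y":0.003,"z":-0.127,"rx":0,"ry":0,"rz":0,"fingers":1}]' 60; python3 look.py 3; python3 - <<'E'
from h import *
c=camera('side');cv2.imwrite('pics/s3.png',cv2.resize(c['img'][150:350,220:400],None,fx=3,fy=3)[:,:,::-1])
E
```

```text
time: 4.68
tool_pos: [0.4765, 0.2802, 0.1875]
tcp_rot: [3.141, -0.0, 1.871]
contact_force: [-2.3, -0.4, 4.8]
width: 0.133
4.675 [0.4765 0.2802 0.1875] [ 3.1412e+00 -4.0000e-04  1.8709e+00] [-2.28 -0.41  4.8 ] 0.13289917369855062
4379
((475.951904296875, 283.16290283203125), (61.510093688964844, 30.85601234436035), 6.169230937957764) [0.47603104 0.28783089 0.20735066]
```

View pics/s3.png

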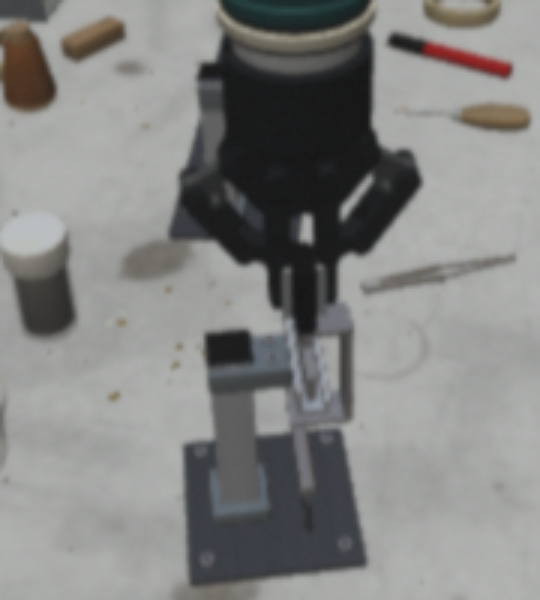

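The side view shows the pads holding the black grip, at a width of about 11–12 mm. I'll lift 22 mm.

```bash
python3 -m inch '[{"x":0,"y":0,"z":0.015,"rx":0,"ry":0,"rz":0,"fingers":1},{"x":0,"y":0,"z":0.03,"rx":0,"ry":0,"rz":0,"fingers":1},{"x":0,"y":0,"z":0.044,"rx":0,"ry":0,"rz":0,"fingers":1},{"x":0,"y":0,"z":0.044,"rx":0,"ry":0,"rz":0,"fingers":1},{"x":0,"y":0,"z":0.044,"rx":0,"ry":0,"rz":0,"fingers":1}]' ; python3 - <<'E'
from h import *
s=observe();print(s['tool_pos'],s['tcp_rot'],s['contact_force'],s['moment'],s['width'])
c=camera('side');cv2.imwrite('pics/s4.png',cv2.resize(c['img'][150:350,220:400],None,fx=3,fy=3)[:,:,::-1])
E
```

```text
time: 5.4
tool_pos: [0.4762, 0.28, 0.2086]
tcp_rot: [-3.141, 0.0, 1.871]
contact_force: [1.3, -0.0, -4.8]
width: 0.136
[0.47624614 0.28004216 0.20862437] [-3.14128032e+00  1.33589501e-04  1.87088571e+00] [ 1.3452889  -0.04791554 -4.78363152] [ 0.02164616 -0.05455865 -0.00255991] 0.13613926822407746
```

View pics/s4.png

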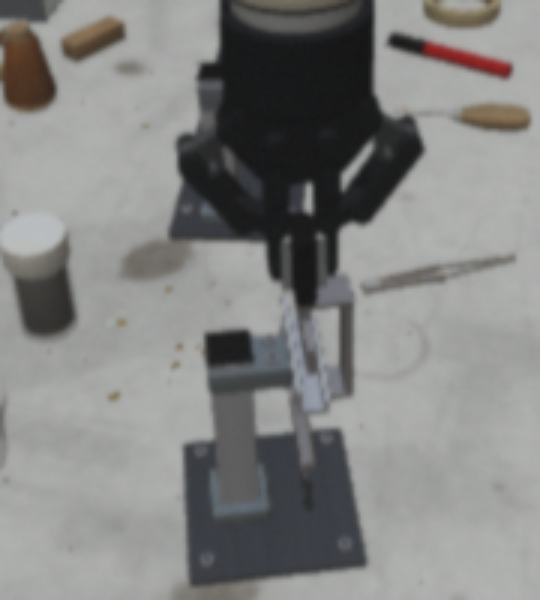

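Side view: the foot is above the stand's seat and lip, the load reads 4.8 N, and carrier z is about 0.151. Next I'll back out along the stand's −x, then travel to in front of the rail.

```bash
python3 -m inch '[{"x":-0.05,"y":-0.015,"z":0,"rx":0,"ry":0,"rz":0,"fingers":1},{"x":-0.11,"y":-0.034,"z":0,"rx":0,"ry":0,"rz":0,"fingers":1},{"x":-0.172,"y":-0.053,"z":0,"rx":0,"ry":0,"rz":0,"fingers":1},{"x":-0.16,"y":-0.12,"z":0,"rx":0,"ry":0,"rz":-0.005,"fingers":1},{"x":-0.13,"y":-0.21,"z":0,"rx":0,"ry":0,"rz":-0.012,"fingers":1},{"x":-0.10,"y":-0.31,"z":0,"rx":0,"ry":0,"rz":-0.02,"fingers":1},{"x":-0.07,"y":-0.41,"z":0,"rx":0,"ry":0,"rz":-0.03,"fingers":1},{"x":-0.04,"y":-0.51,"z":0,"rx":0,"ry":0,"rz":-0.04,"fingers":1},{"x":-0.01,"y":-0.61,"z":0,"rx":0,"ry":0,"rz":-0.05,"fingers":1},{"x":0.02,"y":-0.71,"z":0,"rx":0,"ry":0,"rz":-0.06,"fingers":1},{"x":0.04,"y":-0.79,"z":0,"rx":0,"ry":0,"rz":-0.062,"fingers":1},{"x":0.049,"y":-0.838,"z":0,"rx":0,"ry":0,"rz":-0.062,"fingers":1}]' ; python3 -m inch '[{"x":0,"y":0,"z":0,"rx":0,"ry":0,"rz":0,"fingers":1},{"x":0,"y":0,"z":0,"rx":0,"ry":0,"rz":0,"fingers":1},{"x":0,"y":0,"z":0,"rx":0,"ry":0,"rz":0,"fingers":1}]'; python3 - <<'E'
from h import *
s=observe();print(s['tool_pos'],s['tcp_rot'],s['contact_force'],s['moment'],s['width'])
for n in ['side','top','wrist']:
    c=camera(n);save(c,n+'5')
    if n=='side':cv2.imwrite('pics/s5z.png',cv2.resize(c['img'][90:260,240:400],None,fx=3.5,fy=3.5,interpolation=cv2.INTER_CUBIC)[:,:,::-1])
    np.savez(n+'5.npz',W=cloud(c),img=c['img'])
    for t in ['rail','carrier','carrier_grip']:
        for m in masks_of(c,t)[:1]:
            w=cloud(c)[m['region']]; w=w[~np.isnan(w[:,0])]
            print(n,t,round(m['conf'],2),np.round(m['at']),np.percentile(w,[3,50,97],axis=0).round(3).tolist())
E
```

```text
time: 6.95
tool_pos: [0.5011, -0.1414, 0.2087]
tcp_rot: [3.142, 0.001, 1.673]
contact_force: [0.2, -0.1, -4.6]
width: 0.128
time: 7.32
tool_pos: [0.5009, -0.1376, 0.2087]
tcp_rot: [-3.141, -0.001, 1.678]
contact_force: [-0.0, -0.3, -4.7]
width: 0.134
[ 0.50085756 -0.13759412  0.20865224] [-3.14134799e+00 -7.05756058e-04  1.67797310e+00] [-3.10000913e-03 -3.27416781e-01 -4.66994596e+00] [-0.00418268 -0.0437116   0.02614925] 0.1335003564512207
side rail 0.75 [308. 186.] [[0.541, -0.312, 0.004], [0.586, -0.065, 0.021], [0.655, 0.025, 0.151]]
side carrier 0.96 [342. 142.] [[0.474, -0.467, -0.002], [0.498, -0.125, 0.169], [0.533, -0.095, 0.228]]
side carrier_grip 0.55 [341. 144.] [[0.477, -0.165, 0.101], [0.499, -0.122, 0.17], [0.509, -0.078, 0.228]]
top rail 0.93 [373. 187.] [[0.539, -0.176, 0.004], [0.574, -0.07, 0.01], [0.655, 0.021, 0.154]]
top carrier 0.72 [412. 220.] [[0.473, -0.142, 0.076], [0.496, -0.128, 0.137], [0.504, -0.084, 0.227]]
top carrier_grip 0.87 [408. 222.] [[0.473, -0.144, 0.064], [0.495, -0.128, 0.12], [0.505, -0.088, 0.217]]
wrist rail 0.83 [419. 123.] [[0.541, -0.253, 0.006], [0.571, -0.075, 0.124], [0.658, 0.001, 0.152]]
wrist carrier 0.75 [306. 240.] [[0.476, -0.149, 0.103], [0.499, -0.128, 0.183], [0.51, -0.089, 0.229]]
wrist carrier_grip 0.63 [306. 239.] [[0.476, -0.148, 0.104], [0.499, -0.127, 0.183], [0.509, -0.089, 0.229]]
```

View pics/s5z.png

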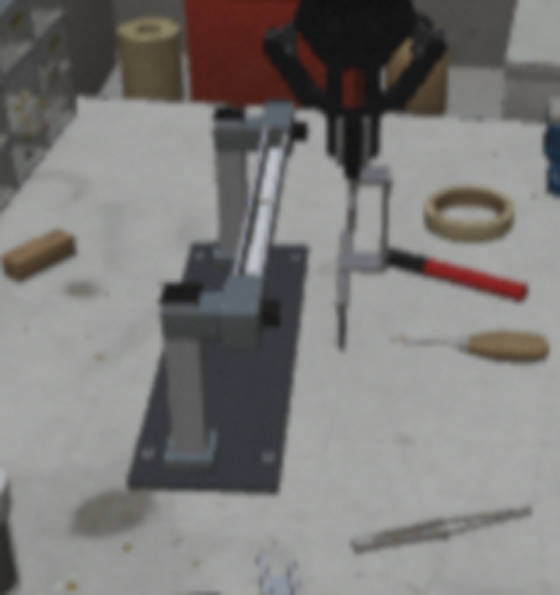

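View pics/top5.png

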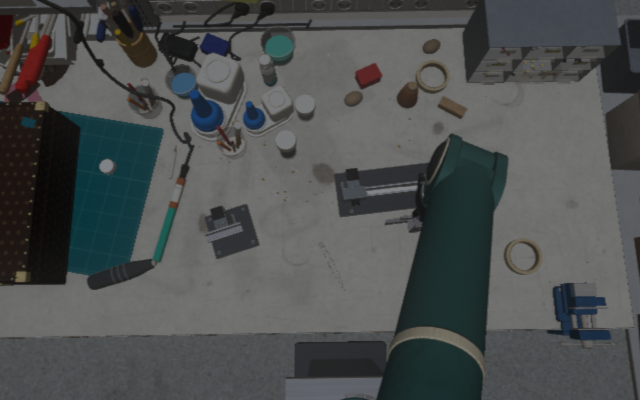

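View pics/wrist5.png

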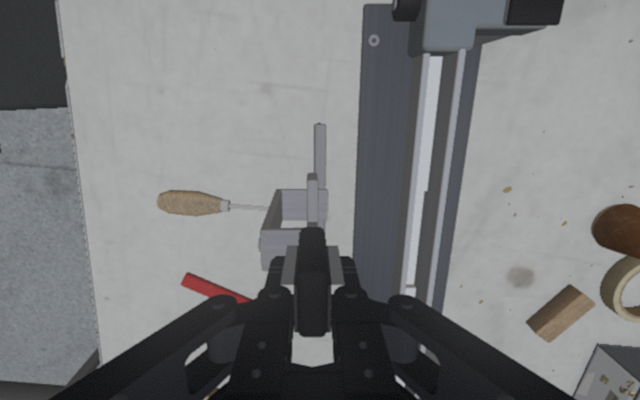

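The wrist and side views show the carrier plumb in front of the rail. In the wrist view, runner features at about (427,190) and (413,287) look like the notch ends. I'll get the rail pose relative to the carrier from the wrist depth.

```bash
python3 - <<'E'
from h import *
D=np.load('wrist5.npz');W=D['W'];img=D['img']
a=np.radians(6.1);o=np.array([.5729,-.1562])
d=W[...,:2]-o;L=np.stack([d[...,0]*np.cos(a)+d[...,1]*np.sin(a),-d[...,0]*np.sin(a)+d[...,1]*np.cos(a)],-1)
for nm,z0,z1 in [('web',.149,.156),('lip',.142,.1475),('runner',.127,.133)]:
    m=(W[...,2]>z0)&(W[...,2]<z1)&(abs(L[...,1])<.115)&(abs(L[...,0])<.022)
    l=L[m]
    if len(l)<5: print(nm,len(l));continue
    p=np.polyfit(l[:,1],l[:,0],1); print(nm,m.sum(),'x at0 %.4f slope deg %.2f'%(p[1],np.degrees(p[0])),np.percentile(l,[1,50,99],axis=0).round(4).tolist(),np.median(W[m][:,2]).round(4))
m=(abs(L[...,0])<.02)&(W[...,2]>.148)&(L[...,1]>.09);print('bracket y',np.percentile(L[m][:,1],[.5,1,5]))
m=(W[...,2]>.118)&(W[...,2]<.136)&(abs(L[...,0])<.006)
l=L[m];z=W[m][:,2]
for y in np.arange(-.12,.12,.008):
    k=(l[:,1]>=y)&(l[:,1]<y+.008)
    if k.sum():print(round(y,3),k.sum(),np.median(z[k]).round(4),l[k][:,0].min().round(4),l[k][:,0].max().round(4))
# grip top
m=(W[...,2]>.222)&(W[...,2]<.236)&(abs(L[...,0]+.07)<.008)&(abs(L[...,1]-.025)<.03)
print('grip',m.sum(),np.percentile(L[m],[1,50,99],axis=0),np.median(W[m][:,2]))
# foot/bar
for nm,z0,z1 in [('bridge',.174,.186),('foot',.15,.173),('bar',.095,.11),('arm',.106,.113)]:
    m=(W[...,2]>z0)&(W[...,2]<z1)&(abs(L[...,0]+.07)<.04)&(abs(L[...,1]-.025)<.07)
    if m.sum()>3: print(nm,m.sum(),np.percentile(L[m],[2,50,98],axis=0).round(4).tolist())
E
```

```text
web 1754 x at0 0.0087 slope deg -0.04 [[0.0069, -0.067], [0.0085, 0.0532], [0.0111, 0.1138]] 0.151
lip 2332 x at0 -0.0015 slope deg -0.32 [[-0.0089, -0.0278], [-0.0061, 0.0558], [0.0078, 0.1139]] 0.1442
runner 2645 x at0 0.0014 slope deg 0.44 [[-0.008, -0.0345], [0.0036, 0.0695], [0.0078, 0.1141]] 0.1296
bracket y [0.09100145 0.09202874 0.10041641]
-0.12 22 0.1296 0.0002 0.0055
-0.04 35 0.1296 0.0001 0.0057
-0.032 89 0.126 -0.0001 0.006
-0.024 60 0.1246 0.0016 0.006
-0.016 57 0.1244 0.0016 0.0059
-0.008 61 0.1247 0.0012 0.006
0.0 62 0.1245 0.0014 0.006
0.008 64 0.1247 0.0015 0.006
0.016 64 0.1244 0.0012 0.0058
0.024 69 0.1245 0.0016 0.006
0.032 72 0.1245 0.0012 0.006
0.04 74 0.1289 0.0001 0.006
0.048 111 0.1295 -0.0004 0.006
0.056 117 0.1295 -0.0003 0.006
0.064 118 0.1295 -0.0002 0.0059
0.072 118 0.1296 -0.0001 0.0059
0.08 130 0.1294 -0.0003 0.0059
0.088 138 0.1295 -0.0005 0.0059
0.096 144 0.1293 -0.0003 0.006
0.104 145 0.1294 -0.0006 0.006
0.112 147 0.1294 -0.0004 0.006
grip 2742 [[-0.07750619  0.01399218]
 [-0.06950741  0.03059497]
 [-0.062196    0.04276212]] 0.22833785856587663
bridge 1223 [[-0.0964, 0.0179], [-0.0879, 0.0335], [-0.0685, 0.0399]]
foot 724 [[-0.0945, 0.0329], [-0.0698, 0.0481], [-0.0661, 0.0625]]
bar 1515 [[-0.0898, 0.0105], [-0.0644, 0.0393], [-0.0584, 0.0841]]
arm 1349 [[-0.0906, 0.0155], [-0.0755, 0.0306], [-0.0578, 0.0789]]
```

The wrist depth agrees with the earlier fit. The rail is parallel to the foot, the trough centre is 71 mm ahead along rail x, and the notch spans about -32 to +41 mm. I'll shift +17 mm along the rail so I land off the notch, raise 2 mm, and go over the lip.

```bash
python3 -m inch '[{"x":-0.004,"y":0.034,"z":0.004,"rx":0,"ry":0,"rz":0,"fingers":1},{"x":0.02,"y":0.037,"z":0.004,"rx":0,"ry":0,"rz":0,"fingers":1},{"x":0.05,"y":0.04,"z":0.004,"rx":0,"ry":0,"rz":0,"fingers":1},{"x":0.08,"y":0.043,"z":0.004,"rx":0,"ry":0,"rz":0,"fingers":1},{"x":0.105,"y":0.046,"z":0.004,"rx":0,"ry":0,"rz":0,"fingers":1},{"x":0.125,"y":0.048,"z":0.004,"rx":0,"ry":0,"rz":0,"fingers":1},{"x":0.1376,"y":0.049,"z":0.004,"rx":0,"ry":0,"rz":0,"fingers":1},{"x":0.1376,"y":0.049,"z":0.004,"rx":0,"ry":0,"rz":0,"fingers":1},{"x":0.1376,"y":0.049,"z":0.004,"rx":0,"ry":0,"rz":0,"fingers":1}]'; cat > meas.py <<'E'
from h import *
import sys
n=sys.argv[1]
s=observe();print(s['time'],s['tool_pos'].round(4),s['tcp_rot'].round(4),s['contact_force'].round(2),s['moment'].round(3))
a=np.radians(6.1);o=np.array([.5729,-.1562])
def toL(P):
    d=P[...,:2]-o;return np.stack([d[...,0]*np.cos(a)+d[...,1]*np.sin(a),-d[...,0]*np.sin(a)+d[...,1]*np.cos(a)],-1)
t=toL(s['tool_pos']);print('TCP L',t.round(4))
c=camera('wrist');save(c,'w'+n);W=cloud(c);L=toL(W)
def r(nm,z0,z1,x0,x1,y0,y1):
    m=(W[...,2]>z0)&(W[...,2]<z1)&(L[...,0]>x0)&(L[...,0]<x1)&(L[...,1]>y0)&(L[...,1]<y1)
    if m.sum()>5: print(nm,m.sum(),np.percentile(L[m],[2,50,98],axis=0).round(4).tolist(),np.median(W[m][:,2]).round(4))
r('web',.1485,.156,.003,.014,.085,.122)
r('lip',.142,.147,-.014,0,.085,.122)
gz=s['tool_pos'][2]-.0575+.078
r('griptop',gz-.004,gz+.006,t[0]-.009,t[0]+.009,t[1]-.03,t[1]+.03)
fz=gz-.078+.02
r('foot',fz-.004,fz+.004,t[0]-.006,t[0]+.006,t[1]+.01,t[1]+.05)
S=camera('side');cv2.imwrite('pics/s'+n+'.png',cv2.resize(S['img'][90:260,240:400],None,fx=3.5,fy=3.5,interpolation=cv2.INTER_CUBIC)[:,:,::-1])
E
python3 meas.py 6
```

```text
time: 9.05
tool_pos: [0.5693, -0.1146, 0.2107]
tcp_rot: [-3.141, -0.0, 1.676]
contact_force: [0.4, -0.5, -5.3]
width: 0.135
9.05 [ 0.5693 -0.1146  0.2107] [-3.1411e+00 -1.0000e-04  1.6757e+00] [ 0.38 -0.5  -5.35] [ 0.007 -0.015  0.02 ]
TCP L [0.0008 0.0418]
web 489 [[0.0073, 0.086], [0.0092, 0.1048], [0.0112, 0.1213]] 0.151
lip 445 [[-0.0085, 0.086], [-0.0066, 0.1037], [-0.0047, 0.1213]] 0.144
griptop 2740 [[-0.0068, 0.0311], [0.0017, 0.0464], [0.0094, 0.0591]] 0.2303
foot 506 [[-0.001, 0.0559], [0.0017, 0.0673], [0.0044, 0.0791]] 0.1725
```

View pics/s6.png

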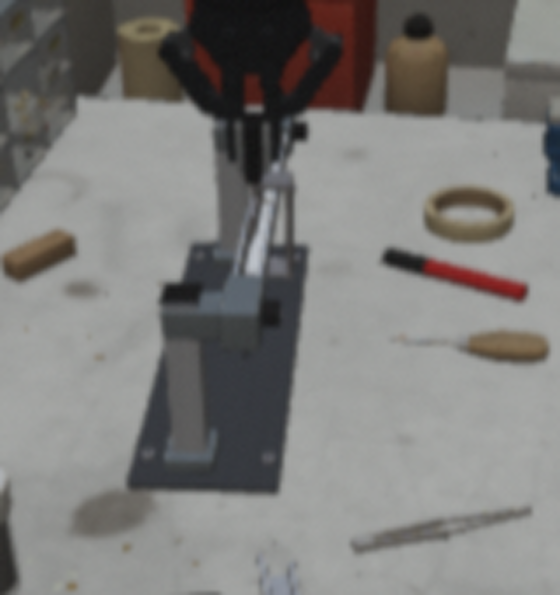

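View pics/w6.png

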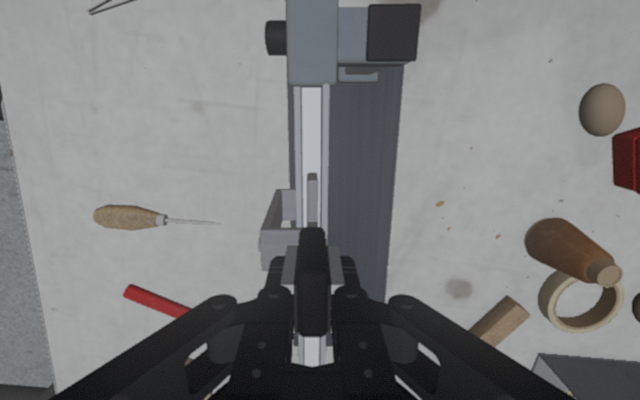

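The foot is over the trough, 0.4 mm from its centre line, and both views show it inside the lip. I'll lower it to just above the runner.

```bash
python3 -m inch '[{"x":0,"y":0,"z":-0.01,"rx":0,"ry":0,"rz":0,"fingers":1},{"x":0,"y":0,"z":-0.02,"rx":0,"ry":0,"rz":0,"fingers":1},{"x":0,"y":0,"z":-0.03,"rx":0,"ry":0,"rz":0,"fingers":1},{"x":0,"y":0,"z":-0.037,"rx":0,"ry":0,"rz":0,"fingers":1},{"x":0,"y":0,"z":-0.042,"rx":0,"ry":0,"rz":0,"fingers":1},{"x":0,"y":0,"z":-0.042,"rx":0,"ry":0,"rz":0,"fingers":1}]'; for i in 1 2 ; do python3 -m inch '[{"x":0,"y":0,"z":-0.002,"rx":0,"ry":0,"rz":0,"fingers":1},{"x":0,"y":0,"z":-0.002,"rx":0,"ry":0,"rz":0,"fingers":1}]'; done
```

```text
time: 9.9
tool_pos: [0.5696, -0.1144, 0.1896]
tcp_rot: [-3.141, 0.0, 1.676]
contact_force: [-0.4, -0.3, -4.5]
width: 0.131
time: 10.15
tool_pos: [0.5697, -0.1144, 0.1888]
tcp_rot: [3.141, 0.0, 1.676]
contact_force: [-0.2, 0.4, -4.4]
width: 0.135
time: 10.4
tool_pos: [0.5697, -0.1144, 0.1878]
tcp_rot: [-3.142, -0.0, 1.676]
contact_force: [0.3, 0.1, -4.4]
width: 0.132
```

```bash
for i in 1 ; do python3 -m inch '[{"x":0,"y":0,"z":-0.001,"rx":0,"ry":0,"rz":0,"fingers":1},{"x":0,"y":0,"z":-0.001,"rx":0,"ry":0,"rz":0,"fingers":1}]'; done;  python3 -m inch '[{"x":0,"y":0,"z":-0.001,"rx":0,"ry":0,"rz":0,"fingers":1},{"x":0,"y":0,"z":-0.001,"rx":0,"ry":0,"rz":0,"fingers":1}]'
```

```text
time: 10.65
tool_pos: [0.5698, -0.1144, 0.1875]
tcp_rot: [3.141, 0.0, 1.676]
contact_force: [-0.7, 1.0, -2.5]
width: 0.131
time: 10.9
tool_pos: [0.5698, -0.1145, 0.1874]
tcp_rot: [3.141, -0.0, 1.676]
contact_force: [-2.2, -0.2, 3.6]
width: 0.135
```

It touched at TCP z 0.1875, as expected, and is pressing with about 8 N. I'll slide gently along rail −y.

```bash
python3 -m inch '[{"x":0.0006,"y":-0.006,"z":0,"rx":0,"ry":0,"rz":0,"fingers":1},{"x":0.0013,"y":-0.012,"z":0,"rx":0,"ry":0,"rz":0,"fingers":1},{"x":0.0019,"y":-0.018,"z":0,"rx":0,"ry":0,"rz":0,"fingers":1},{"x":0.0026,"y":-0.024,"z":0,"rx":0,"ry":0,"rz":0,"fingers":1},{"x":0.0032,"y":-0.03,"z":0,"rx":0,"ry":0,"rz":0,"fingers":1}]';  python3 -m inch '[{"x":0.0006,"y":-0.006,"z":0,"rx":0,"ry":0,"rz":0,"fingers":1},{"x":0.0013,"y":-0.012,"z":0,"rx":0,"ry":0,"rz":0,"fingers":1},{"x":0.0019,"y":-0.018,"z":0,"rx":0,"ry":0,"rz":0,"fingers":1},{"x":0.0026,"y":-0.024,"z":0,"rx":0,"ry":0,"rz":0,"fingers":1},{"x":0.0032,"y":-0.03,"z":0,"rx":0,"ry":0,"rz":0,"fingers":1},{"x":0.0032,"y":-0.03,"z":0,"rx":0,"ry":0,"rz":0,"fingers":1}]'; python3 meas.py 7
```

```text
time: 11.52
tool_pos: [0.5721, -0.129, 0.1873]
tcp_rot: [3.14, -0.001, 1.676]
contact_force: [-0.6, 4.0, 5.6]
width: 0.132
time: 12.28
tool_pos: [0.5734, -0.1448, 0.1871]
tcp_rot: [3.14, 0.0, 1.676]
contact_force: [0.6, 2.8, 5.5]
width: 0.134
12.275 [ 0.5734 -0.1448  0.1871] [3.1404e+00 5.0000e-04 1.6755e+00] [0.63 2.85 5.53] [ 0.901 -0.041 -0.023]
TCP L [0.0017 0.0113]
web 749 [[0.0073, 0.0858], [0.0091, 0.1046], [0.0111, 0.1212]] 0.1509
lip 689 [[-0.0086, 0.0855], [-0.0066, 0.1045], [-0.0048, 0.1212]] 0.1439
griptop 2749 [[-0.0058, 0.0008], [0.0026, 0.0158], [0.0102, 0.0286]] 0.2067
foot 576 [[-0.0, 0.0256], [0.0032, 0.0378], [0.0075, 0.0555]] 0.1491
```

```bash
python3 -m inch '[{"x":0,"y":-0.004,"z":0,"rx":0,"ry":0,"rz":0,"fingers":1},{"x":-0.0005,"y":-0.008,"z":0,"rx":0,"ry":0,"rz":0,"fingers":1},{"x":-0.0005,"y":-0.012,"z":0,"rx":0,"ry":0,"rz":0,"fingers":1},{"x":-0.0005,"y":-0.012,"z":0,"rx":0,"ry":0,"rz":0,"fingers":1}]';  python3 -m inch '[{"x":0.0002,"y":-0.002,"z":0,"rx":0,"ry":0,"rz":0,"fingers":1},{"x":0.0002,"y":-0.002,"z":0,"rx":0,"ry":0,"rz":0,"fingers":1}]';python3 -m inch '[{"x":0.0002,"y":-0.002,"z":0,"rx":0,"ry":0,"rz":0,"fingers":1},{"x":0.0002,"y":-0.002,"z":0,"rx":0,"ry":0,"rz":0,"fingers":1}]'
```

```text
time: 12.88
tool_pos: [0.5713, -0.1516, 0.1855]
tcp_rot: [-3.139, 0.001, 1.675]
contact_force: [-0.7, 0.8, -4.0]
width: 0.13
time: 13.12
tool_pos: [0.5725, -0.1517, 0.1864]
tcp_rot: [-3.141, 0.0, 1.676]
contact_force: [0.8, -0.1, -4.5]
width: 0.136
time: 13.38
tool_pos: [0.5729, -0.1525, 0.1868]
tcp_rot: [3.142, 0.0, 1.676]
contact_force: [-0.5, -0.5, -4.4]
width: 0.134
```

The support force vanished, with the load back to −4.5 N, so the foot is over the notch. I'll lower it in.

```bash
python3 -m inch '[{"x":0,"y":0,"z":-0.002,"rx":0,"ry":0,"rz":0,"fingers":1},{"x":0,"y":0,"z":-0.004,"rx":0,"ry":0,"rz":0,"fingers":1},{"x":0,"y":0,"z":-0.004,"rx":0,"ry":0,"rz":0,"fingers":1}]';  python3 -m inch '[{"x":0,"y":0,"z":-0.002,"rx":0,"ry":0,"rz":0,"fingers":1},{"x":0,"y":0,"z":-0.004,"rx":0,"ry":0,"rz":0,"fingers":1},{"x":0,"y":0,"z":-0.004,"rx":0,"ry":0,"rz":0,"fingers":1}]'; python3 meas.py 8
```

```text
time: 13.75
tool_pos: [0.5728, -0.1523, 0.1847]
tcp_rot: [-3.141, -0.0, 1.676]
contact_force: [0.0, -0.1, -4.0]
width: 0.133
time: 14.12
tool_pos: [0.5728, -0.1524, 0.1827]
tcp_rot: [-3.141, -0.0, 1.676]
contact_force: [0.8, 0.6, -5.0]
width: 0.134
14.125 [ 0.5728 -0.1524  0.1827] [-3.1414 -0.      1.6761] [ 0.83  0.61 -4.95] [-0.062 -0.027 -0.001]
TCP L [0.0003 0.0038]
web 831 [[0.0073, 0.0855], [0.0091, 0.1043], [0.0111, 0.121]] 0.1509
lip 751 [[-0.0086, 0.0856], [-0.0067, 0.1043], [-0.0048, 0.1214]] 0.144
griptop 2738 [[-0.0071, -0.0068], [0.0013, 0.0083], [0.0089, 0.0211]] 0.2022
foot 653 [[-0.0056, 0.0177], [0.0002, 0.0301], [0.0039, 0.0501]] 0.1443
```

```bash
python3 -m inch '[{"x":0,"y":0,"z":-0.0006,"rx":0,"ry":0,"rz":0,"fingers":1},{"x":0,"y":0,"z":-0.0006,"rx":0,"ry":0,"rz":0,"fingers":1},{"x":0,"y":0,"z":-0.0006,"rx":0,"ry":0,"rz":0,"fingers":1}]';python3 -m inch '[{"x":0,"y":0,"z":-0.0004,"rx":0,"ry":0,"rz":0,"fingers":1},{"x":0,"y":0,"z":-0.0004,"rx":0,"ry":0,"rz":0,"fingers":1}]'; cat pics/s8.png >/dev/null
```

```text
time: 14.6
tool_pos: [0.5729, -0.1524, 0.1825]
tcp_rot: [3.141, 0.0, 1.676]
contact_force: [0.6, -1.4, -4.9]
width: 0.131
time: 14.85
tool_pos: [0.5729, -0.1524, 0.1825]
tcp_rot: [3.141, 0.0, 1.676]
contact_force: [-0.9, -0.0, -1.9]
width: 0.136
```

View pics/w8.png

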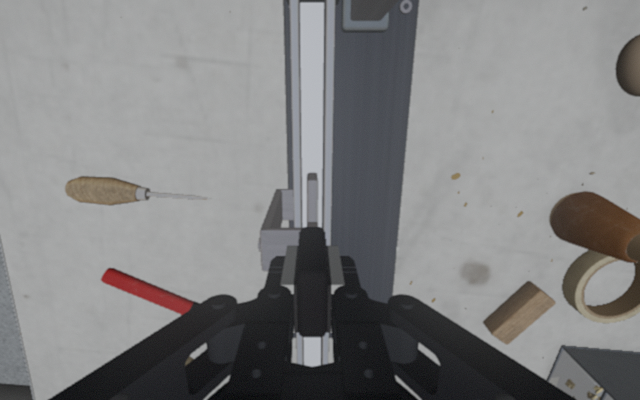

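The foot touched the floor at 0.1825, exactly 5.0 mm below the runner contact. The wrist view shows it centred in the trough. I'll release gently and then rise.

```bash
python3 -m inch '[{"x":0,"y":0,"z":0,"rx":0,"ry":0,"rz":0,"fingers":0.65},{"x":0,"y":0,"z":0,"rx":0,"ry":0,"rz":0,"fingers":0.55},{"x":0,"y":0,"z":0,"rx":0,"ry":0,"rz":0,"fingers":0.45},{"x":0,"y":0,"z":0,"rx":0,"ry":0,"rz":0,"fingers":0.3},{"x":0,"y":0,"z":0,"rx":0,"ry":0,"rz":0,"fingers":0},{"x":0,"y":0,"z":0,"rx":0,"ry":0,"rz":0,"fingers":-0.3},{"x":0,"y":0,"z":0,"rx":0,"ry":0,"rz":0,"fingers":-0.3}]' 20; python3 meas.py 9
```

```text
time: 15.72
tool_pos: [0.5729, -0.1524, 0.1823]
tcp_rot: [-3.142, 0.0, 1.676]
contact_force: [0.1, 0.6, 0.2]
width: 0.648
15.725 [ 0.5729 -0.1524  0.1823] [-3.1416  0.      1.6761] [0.08 0.57 0.21] [-0.001 -0.052  0.003]
TCP L [0.0004 0.0038]
web 826 [[0.0073, 0.0855], [0.0091, 0.1041], [0.0111, 0.121]] 0.1509
lip 758 [[-0.0086, 0.0856], [-0.0067, 0.1043], [-0.0048, 0.1214]] 0.144
griptop 2085 [[-0.0041, -0.0068], [0.0017, 0.0088], [0.0072, 0.0212]] 0.2021
foot 669 [[-0.0056, 0.0177], [0.0008, 0.0304], [0.0045, 0.05]] 0.144
```

View pics/w9.png

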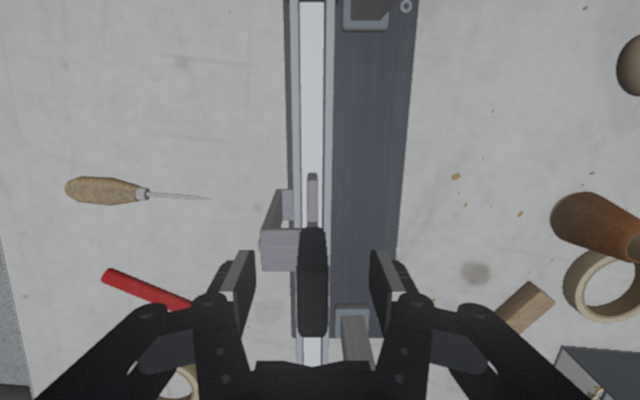

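View pics/s9.png

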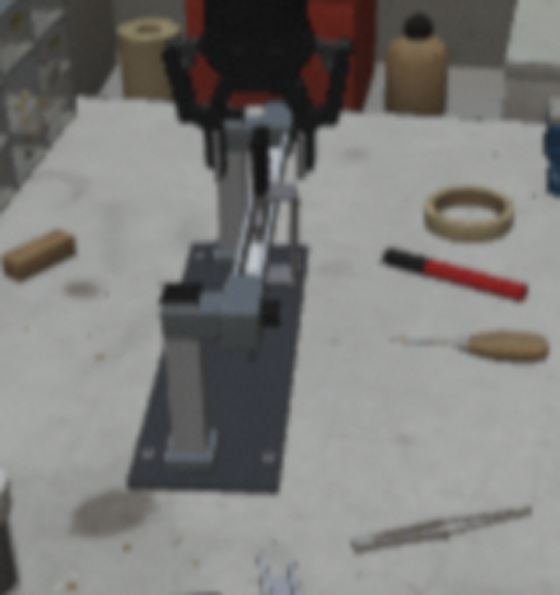

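The carrier hangs free and plumb between the open fingers. I'll rise clear and then check it again.

```bash
python3 -m inch '[{"x":0,"y":0,"z":0.04,"rx":0,"ry":0,"rz":0,"fingers":-0.3},{"x":0,"y":0,"z":0.1,"rx":0,"ry":0,"rz":0,"fingers":-0.3},{"x":0,"y":0,"z":0.18,"rx":0,"ry":0,"rz":0,"fingers":-0.3},{"x":0,"y":0,"z":0.26,"rx":0,"ry":0,"rz":0,"fingers":-0.3},{"x":0,"y":0,"z":0.26,"rx":0,"ry":0,"rz":0,"fingers":-0.3},{"x":0,"y":0,"z":0.26,"rx":0,"ry":0,"rz":0,"fingers":-0.3},{"x":0,"y":0,"z":0.26,"rx":0,"ry":0,"rz":0,"fingers":-0.3},{"x":0,"y":0,"z":0.26,"rx":0,"ry":0,"rz":0,"fingers":-0.3},{"x":0,"y":0,"z":0.26,"rx":0,"ry":0,"rz":0,"fingers":-0.3},{"x":0,"y":0,"z":0.26,"rx":0,"ry":0,"rz":0,"fingers":-0.3}]'; python3 - <<'E'
from h import *
s=observe();print(s['tool_pos'],s['contact_force'])
a=np.radians(6.1);o=np.array([.5729,-.1562])
for n in('wrist','wrist'):
    c=camera(n);W=cloud(c);d=W[...,:2]-o;L=np.stack([d[...,0]*np.cos(a)+d[...,1]*np.sin(a),-d[...,0]*np.sin(a)+d[...,1]*np.cos(a)],-1)
    for nm,z0,z1,xx in[('grip',.198,.208,.02),('web',.149,.154,.02),('bridge',.152,.162,.035)]:
        m=(W[...,2]>z0)&(W[...,2]<z1)&(abs(L[...,0])<xx)&(abs(L[...,1])<.05); t=L[m]*1000
        if len(t)>5:print(nm,len(t),cv2.minAreaRect(t.astype(np.float32)),np.median(W[m][:,2]))
save(c,'w10')
c=camera('side');cv2.imwrite('pics/s10.png',cv2.resize(c['img'][90:260,240:400],None,fx=3.5,fy=3.5,interpolation=cv2.INTER_CUBIC)[:,:,::-1])
E
```

```text
time: 17.08
tool_pos: [0.5728, -0.1524, 0.312]
tcp_rot: [-3.141, 0.0, 1.676]
contact_force: [0.2, -0.0, 0.0]
width: 0.649
[ 0.57279225 -0.15241738  0.31200728] [ 0.24728015 -0.01085825  0.04302743]
grip 588 ((1.6676621437072754, 6.229747772216797), (30.051790237426758, 11.792527198791504), 89.5502700805664) 0.20211866033704184
web 372 ((-3.065713882446289, -0.06564712524414062), (28.96872901916504, 99.44026184082031), 0.6125434637069702) 0.1511813314782065
bridge 631 ((-7.08961296081543, -1.0428810119628906), (97.05877685546875, 36.1754264831543), 89.73908233642578) 0.15631730475871908
grip 587 ((1.7160873413085938, 6.332944869995117), (29.663862228393555, 11.810641288757324), 89.59142303466797) 0.20212848016247958
web 375 ((9.57668685913086, 0.09817123413085938), (3.760087013244629, 99.6764144897461), 0.3506074547767639) 0.15105345288522654
bridge 617 ((-7.49860954284668, 5.444370269775391), (35.80424880981445, 85.25469970703125), 0.5289942622184753) 0.1563644198697547
```

View pics/w10.png

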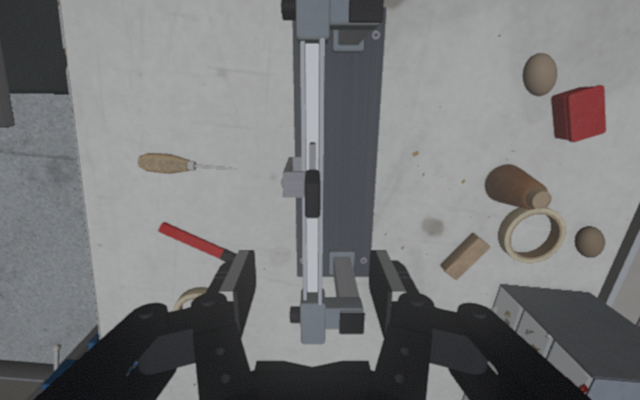

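View pics/s10.png

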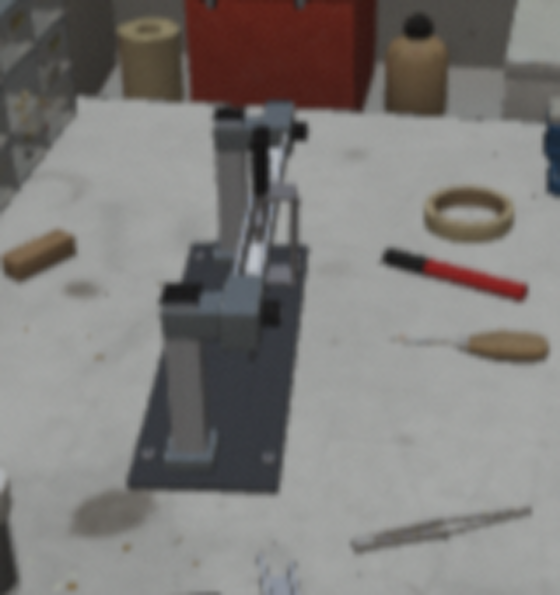

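Both views show the carrier hanging plumb and still in the notch. The grip top reads 0.202, which puts the foot at about 0.125, and the robot is well clear.

```bash
python3 -c "
from rig import hand_in
print(hand_in())"
```

```text
the job is handed in; nothing more can be done
None
```

The carrier is hanging in the rail's notch and the job is handed in, at about 17 s of the 64 s allowed. `hand_in()` reports no verdict.

**What I did:** I gripped the carrier by its black grip, lifted it 21 mm off the stand and backed it out. I took it over the lip at a foot height of 153 mm and set it on the runner about 40 mm from the notch. It then slid along under roughly 8–10 N until the support force vanished, and I lowered it to the notch floor, released it and moved clear.

**Last checks:**
- **Depth:** the foot touched the notch floor 5.0 mm below the runner contact, and the camera puts it at about 125 mm.
- **Position:** the foot is within about 0.5 mm of the trough's middle line and about 0.5° of the rail's direction. In the last two wrist pictures it did not move.
- **Plumb:** judged by eye in the pictures only. It looked plumb.
- **Forces:** the highest reading at the rail was about 10 N, against the 40 N limit. I saw nothing touch the buckles. The tool force reads zero with the arm about 13 cm above the release point.

**What failed or disagreed:**
- The first move was refused as invalid input because its rows left out some keys, and nothing moved. I retyped it with every key.
- The top and wrist cameras differed by about 3 mm on the grip's position. I aimed at the mean, and the closing fingers centred on the grip.

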